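# Tip a washed heating block onto its drying stand

### The arm

A 6-joint arm with a two-finger parallel gripper is mounted at the origin on the work surface; the furniture and walls round the work are solid. World frame = base frame: x ahead of the robot, y to its left, z up, the work surface at z = 0. Lengths are in mm, angles in degrees, forces in N, time in s.
With the tool pointing down it reaches from about 300 to 850 mm from the base axis. Payload 4.2 kg.
Tool frame: the origin (TCP) lies at the very end of the fingers, on their centre line; the grasp point (between the pads) lies 19 mm behind it (env.grasp_offset is the distance from the TCP to the grasp point, in mm); z points along the fingers, y is the line along which they close (so a half turn about z gives the same grasp; the last joint's range is limited). The gripper opens to 91 mm and grips with 3 to 60 N. Pads are 32 mm wide; open, the fingers measure 118 mm over their backs; the gripper's body (76 mm by 178 mm) begins 60 mm behind the grasp point.
Start: joints at [-73.167, 18.312, 89.639, -0, 72.044, -1.146], TCP at [177.492, -546.937, 213.976] pointing down, gripper open.
Joint ranges: [-177.97, 177.97], [-48.28, 115.42], [12.27, 149.76], [-77.06, 257.06], [2.81, 150.46], [-146.56, 146.56]. Speed limits (degrees/s): [147.25, 147.25, 180, 180, 180, 180].

### API

Orientations are given as [roll, pitch, yaw] about the fixed x, y, z axes, in that order (R = Rz(yaw) Ry(pitch) Rx(roll)).
In Python, from workcell import env, eyes gives the robot as it stands.
- The arm moves only by the tool send_rows, never from a script. Its arguments are lists of equal length, an entry for each row: "grip": the opening, from -1 (shut) to 1 (fully open), so that 0 is half open; "xyz": the shift along the world's x, y, z in m, a list of three; "yaw": the turn about the world's z in degrees. A call has 1 to 8 rows; each row is the pose to reach, as a shift and turn from the pose commanded when the call began; what a row does not reach only later rows make up. A row lasts 1/12 s, in which the tool goes at most 41.7 mm and 7.16 degrees, less where a joint would pass 70% of its speed; a pose out of reach is approached as far as the arm can. A call with a gripper value outside its range is refused whole. The fingers move at their own pace and stop on an object; "grip_force" is the grip in N (left out, the last holds). Time passes only in rows, so rows that repeat a pose let the fingers close. It gives the time, the measured TCP pose, the force, the opening and the grip force at its end, in the units of the state.
- env.state(): the state, without advancing time (a new reading comes with each control period).
- eyes.grab_frame(name): name is "scene" or "top" or "wrist"; returns a dict with "frame" (420x560x3 uint8, red, green, blue), "fx", "fy", "cx", "cy" (pixels), "pose" (4x4, takes a point from camera to world coordinates). Camera axes: x right, y down, z forward; pixel columns grow to the right and rows downward; lengths in mm; the calibration is good to about 2 mm. A picture is of the moment at which its call begins. There is no depth.
- env.job_done(): hands the job in; it is judged then, once.
The state is a dict: "time_s": time; "qpos": joint angles; "qvel": joint speeds; "effort": joint torques, N m; "ee_pos": TCP position; "ee_rot": TCP orientation; "force": force on the tool from outside, world axes, zero at the start; "torque": the same for the moment, N m; "gripper_width": finger opening in mm; "gripper_force": force on a finger pad.
Only numpy, scipy, OpenCV 4.12 (cv2) and the standard library are available. Lean on these libraries where they do the work, as an engineer would, in place of code of your own. Each camera call takes 0.05 s, during which the arm holds its last target. There are 200 camera calls.

### The job

Lay the washed heating block on its side on the drying stand. First slide it, still upright, flush and square against the front edge of the stand; then push it high up so that it tips over that edge and comes to rest flat on the deck with its wells facing away from that edge. Leave the vial and the tape roll beside it standing where they are.

Things in the scene. Friction and masses are not known exactly. Their poses are not given: they have to be found in the camera images.
- stand: Drying stand, fixed: flat steel deck 14 mm high, dark rubber inlay. Origin on the bench under the middle of its front edge; x points from the front edge back across the deck (118 mm), y along the edge (+-85 mm). The front edge is an upright 14 mm step up from the bench. A lip rises 7 mm along the back. Bolted ears stick out 22 mm at the sides, 70 mm behind the edge.
- ledge (a point): Middle of the top of the stand's front edge, 14 mm above the bench; axes as the stand's.
- block: Loose aluminium block, 74 (x) by 96 (y) by 104 mm tall (z), 0.65 to 0.95 kg, six vial wells in its top. Origin: centre of its underside; z points to the wells. Stands upright 10 to 40 mm short of the front edge, x within 12 degrees of the stand's x. Too wide to grip well; slides when pushed low, tips when pushed near the top with its foot against the edge.
- block_mid (a point): Centre of the block, half-way up (52 mm above the underside).
- block_top (a point): Centre of the block's top face with the wells, 104 mm above the underside.
- vial_3: Bystander: small capped vial 22 mm wide, 69 mm tall, standing on the bench to one side of the block, about 120 mm from the stand's middle line. Origin at the centre of its underside, z up.
- tape_el: Bystander: black tape roll 62 mm wide, 19 mm high, lying flat on the other side of the block, about 125 mm from the stand's middle line. Origin at the centre of its underside.

How it is judged:
By the outcome, as a careful person would: the job done as asked, in the order asked, and still so for the second after the job is handed in, with the robot touching nothing.
It also fails if it takes over 35 s, if anything falls off the work surface, if the arm or the gripper's body presses on something with over 40 N, if the wrist force passes 120 N, or if a joint passes its speed limit or range.

## Working session

There is one attempt and no reset: what is moved stays moved. The work goes in short steps, Python scripts to look and compute and a tool call to move; the robot and the scene stay as the last step left them, time stands still between calls to the robot, and variables do not carry over. Pictures are saved under pics/ and viewed, at most 10 in all, crops included, and the job is handed in when it is done.

Besides the shell and the picture viewer there is one more tool, called by a JSON object that holds its "api" and its "payload". send_rows: Moves the arm, as the interface text tells. Its arguments: {"type":"object","properties":{"grip":{"type":"array"},"xyz":{"type":"array"},"yaw":{"type":"array"},"grip_force":{"type":"number"}},"required":["grip","xyz","yaw"]}

```bash
ls; mkdir -p pics; python3 - <<'E'
from workcell import env, eyes
import cv2,numpy as np
for n in("scene","top"):
    f=eyes.grab_frame(n); cv2.imwrite(f"pics/{n}0.png",f["frame"][:,:,::-1])
    print(n,f["fx"],f["cx"],f["cy"],np.round(f["pose"],3).tolist())
print(env.state())
E
```

```text
pics
scene 517.5500731343035 276.45682066467697 210.35840026754127 [[-0.643, 0.332, -0.69, 1113.995], [0.765, 0.305, -0.567, 387.664], [0.022, -0.892, -0.451, 473.5], [0.0, 0.0, 0.0, 1.0]]
top 519.1939448468165 276.67807553248934 211.19218192737395 [[0.025, -0.984, 0.174, 369.94], [-1.0, -0.024, 0.01, -103.795], [-0.006, -0.174, -0.985, 938.944], [0.0, 0.0, 0.0, 1.0]]
{'time_s': 0.1, 'qpos': array([-7.31669435e+01,  1.83476814e+01,  8.96987468e+01, -4.50776241e-04,
        7.20438343e+01, -1.14670935e+00]), 'qvel': array([-0.02222198, -0.09528711, -0.20917908, -0.06817099, -0.02099351,
        0.0868301 ]), 'effort': array([-3.96569012e-04, -4.13331306e+01, -2.32510650e+01,  7.27737858e-02,
        4.21502581e-02, -5.53770406e-05]), 'ee_pos': array([ 177.35318612, -546.49612598,  213.21186224]), 'ee_rot': array([-1.79909747e+02, -1.37786490e-03,  1.79799041e+01]), 'force': array([0.24156342, 0.11936673, 0.67266272]), 'torque': array([-0.05149835, -0.0071533 , -0.00597212]), 'gripper_force': 0.0, 'gripper_width': 91.68632920401336}
```

View pics/scene0.png

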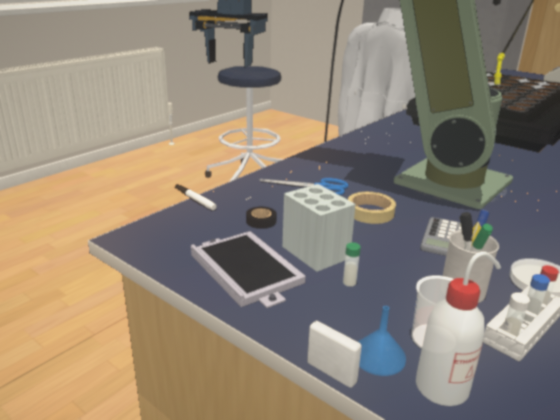

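View pics/top0.png

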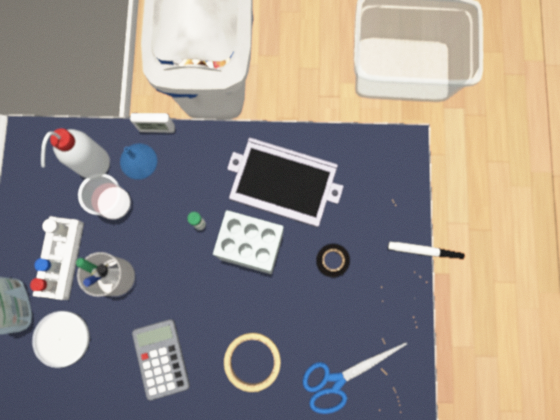

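The top view shows the stand at about (285,180), with its front edge running from (230,192) to (327,222). The block's top is at about (248,241), the vial cap at (195,218) and the tape at (333,260). I'll enlarge this area to pick the corners.

```bash
cat > h.py <<'E'
import numpy as np, cv2
from workcell import env, eyes
def ray(f,u,v,z):
    "pixel -> world point on the plane at height z"
    P=np.array(f["pose"]); d=P[:3,:3]@[(u-f["cx"])/f["fx"],(v-f["cy"])/f["fy"],1]
    return P[:3,3]+d*(z-P[2,3])/d[2]
def proj(f,p):
    P=np.array(f["pose"]); c=P[:3,:3].T@(np.array(p)-P[:3,3])
    return np.array([f["fx"]*c[0]/c[2]+f["cx"],f["fy"]*c[1]/c[2]+f["cy"]])
def save(f,name,box,s):
    a,b,c,d=box
    cv2.imwrite(f"pics/{name}.png",cv2.resize(f["frame"][c:d,a:b,::-1],None,fx=s,fy=s,interpolation=cv2.INTER_CUBIC))
E
python3 - <<'E'
from h import *
f=eyes.grab_frame("top"); save(f,"crop1",(180,360,135,285),4)
np.save("pics/top.npy",f["frame"])
for n,(u,v) in dict(block=(245,220),well=(248,245),side=(245,267),rim=(280,212),inlay=(285,180),tbl=(300,240)).items(): print(n,f["frame"][v,u],cv2.cvtColor(f["frame"],cv2.COLOR_RGB2HSV)[v,u])
E
```

```text
block [245 247 245] [ 60   2 247]
well [139 146 139] [ 60  12 146]
side [72 74 81] [113  28  81]
rim [240 236 240] [150   4 240]
inlay [39 36 38] [160  20  39]
tbl [ 77  82 105] [115  68 105]
```

View pics/crop1.png

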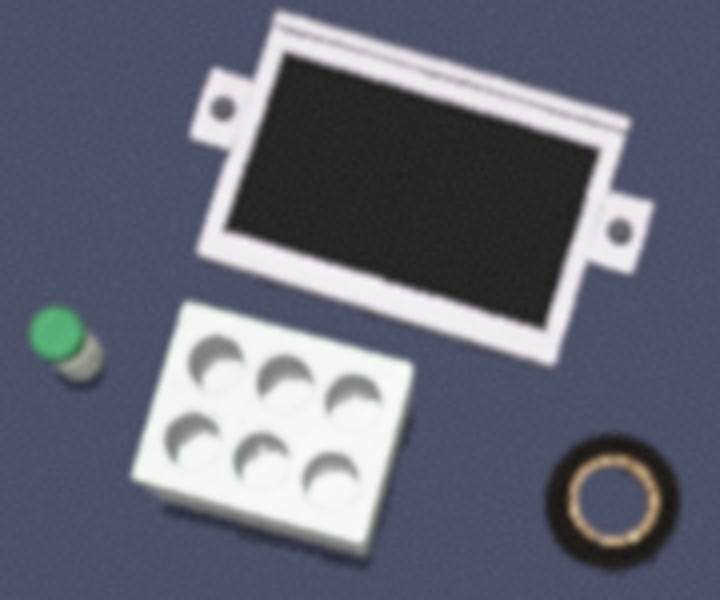

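The crop (origin (180,135), ×4) shows the stand's front edge from (197,252) to (555,365). The block's top corners are at about (184,300), (413,365), (366,545) and (132,478). Next I'll fit contours to get these more exactly.

```bash
cat > m.py <<'E'
from h import *
def quad(mask):
    c=max(cv2.findContours(mask,cv2.RETR_EXTERNAL,cv2.CHAIN_APPROX_NONE)[0],key=cv2.contourArea)
    return c[:,0,:]
def fitline(c,a,b):
    "refine the line a-b with contour points near it, away from its ends"
    a,b=np.array(a,float),np.array(b,float);t=(b-a)/np.linalg.norm(b-a);L=np.linalg.norm(b-a)
    s=(c-a)@t;d=(c-a)@[-t[1],t[0]]
    k=(s>.1*L)&(s<.9*L)&(abs(d)<2.5)
    v=cv2.fitLine(c[k].astype(np.float32),cv2.DIST_HUBER,0,.01,.01).ravel()
    return np.cross([v[2],v[3],1],[v[2]+v[0],v[3]+v[1],1]),k.sum()
def corners(c,q):
    ls=[fitline(c,q[i],q[(i+1)%4])[0] for i in range(4)]
    r=[np.cross(ls[i-1],ls[i]) for i in range(4)]
    return [x[:2]/x[2] for x in r]
E
python3 - <<'E'
from m import *
f=eyes.grab_frame("top"); S=4
g=cv2.resize(cv2.cvtColor(f["frame"],cv2.COLOR_RGB2GRAY),None,fx=S,fy=S,interpolation=cv2.INTER_CUBIC)
def run(thr,q,z,box):
    m=np.zeros_like(g); x0,x1,y0,y1=[S*i for i in box]
    m[y0:y1,x0:x1]=(g[y0:y1,x0:x1]>thr)*255
    m=cv2.morphologyEx(m,cv2.MORPH_CLOSE,np.ones((3,3)))
    c=(quad(m)+.5)/S-.5
    q=[(180+x/4,135+y/4) for x,y in q]
    k=corners(c,q); W=np.array([ray(f,*p,z) for p in k])
    print(np.round(k,1).tolist()); print(np.round(W,1).tolist()); print([round(np.linalg.norm(W[i]-W[(i+1)%4]),1) for i in range(4)], W.mean(0).round(1))
    e=W[1]-W[0]; print("edge yaw",np.degrees(np.arctan2(e[0],-e[1])).round(2)); e=W[2]-W[3]; print(np.degrees(np.arctan2(e[0],-e[1])).round(2))
run(160,[(184,300),(413,365),(366,545),(132,478)],104,(210,288,205,280))
run(160,[(278,12),(630,122),(555,365),(197,252)],14,(225,350,135,230))
for n,(x,y),z in (("vialcap",(57,333),69),("vialfoot",(84,370),0),("tape",(613,501),19)): print(n,ray(f,180+x/4,135+y/4,z).round(1))
E
```

```text
[[225.6, 209.5], [283.5, 225.6], [270.5, 271.2], [211.9, 254.4]]
[[518.5, -11.7, 104.0], [494.1, -106.9, 104.0], [419.9, -87.8, 104.0], [444.5, 7.3, 104.0]]
[np.float64(98.3), np.float64(76.6), np.float64(98.3), np.float64(76.4)] [469.3 -49.8 104. ]
edge yaw -14.37
-14.48
[[248.9, 137.2], [337.2, 164.2], [317.9, 226.0], [228.2, 197.9]]
[[671.8, -39.3, 14.0], [624.0, -203.2, 14.0], [508.3, -169.2, 14.0], [556.0, -5.6, 14.0]]
[np.float64(170.7), np.float64(120.6), np.float64(170.4), np.float64(120.6)] [ 590.  -104.3   14. ]
edge yaw -16.28
-16.27
vialcap [508.4  44.9  69. ]
vialfoot [502.5  43.4   0. ]
tape [ 447.  -196.6   19. ]
```

Sizes agree with those given. The stand yaw is about -16.3° and the block yaw about -14.4°. The block's front face is about 34 mm short of the edge and its y offset is +18 mm. I'll approach behind the block with the half-open fingers spread along the stand's edge, so the two contacts square it up.

{"api": "send_rows", "payload": {"grip": [0.3,0.3,0.3,0.3,0.3,0.3,0.3,0.3], "xyz": [[0.01,0.024,0],[0.024,0.058,0],[0.038,0.092,0],[0.052,0.126,0],[0.066,0.16,0],[0.08,0.194,0],[0.094,0.228,0],[0.108,0.26,0]], "yaw": [-3,-7,-12,-17,-22,-27,-31,-34.3]}}

```text
time_s: 0.87
ee_pos: [285.5, -285.0, 213.9]
ee_rot: [-180.0, 0.0, -16.5]
force: [0.6, 0.1, -0.4]
gripper_width: 59.3
gripper_force: 0.0
```

{"api": "send_rows", "payload": {"grip": [0.3,0.3,0.3,0.3,0.3,0.3,0.3,0.3], "xyz": [[0.014,0.034,0],[0.028,0.068,0],[0.042,0.102,0],[0.056,0.136,0],[0.07,0.17,0],[0.084,0.204,0],[0.098,0.238,0],[0.108,0.259,0]], "yaw": [0,0,0,0,0,0,0,0]}}

```text
time_s: 1.53
ee_pos: [394.0, -25.1, 214.1]
ee_rot: [-179.9, -0.0, -16.2]
force: [-0.6, -0.9, -0.5]
gripper_width: 59.2
gripper_force: 0.0
```

{"api": "send_rows", "payload": {"grip": [0.3,0.3,0.3,0.3,0.3,0.3,0.3,0.3], "xyz": [[0,0,-0.02],[0,0,-0.05],[0,0,-0.08],[0,0,-0.11],[0,0,-0.135],[0,0,-0.15],[0,0,-0.15],[0,0,-0.15]], "yaw": [0,0,0,0,0,0,0,0]}}

```text
time_s: 2.2
ee_pos: [393.1, -27.9, 63.7]
ee_rot: [180.0, 0.1, -16.3]
force: [0.5, -0.9, -0.0]
gripper_width: 59.3
gripper_force: 0.0
```

{"api": "send_rows", "payload": {"grip": [0.3,0.3,0.3,0.3,0.3,0.3,0.3,0.3], "xyz": [[0,0,-0.015],[0,0,-0.029],[0.005,-0.0015,-0.029],[0.01,-0.003,-0.029],[0.014,-0.004,-0.029],[0.018,-0.005,-0.029],[0.021,-0.006,-0.029],[0.024,-0.007,-0.029]], "yaw": [0,0,0,0,0,0,0,0]}}

```text
time_s: 2.87
ee_pos: [417.0, -34.7, 35.4]
ee_rot: [-180.0, 0.1, -16.3]
force: [-3.5, 3.7, 3.4]
gripper_width: 59.2
gripper_force: 2.6
```

{"api": "send_rows", "payload": {"grip": [0.3,0.3,0.3,0.3,0.3,0.3,0.3,0.3], "xyz": [[0.0024,-0.0007,0],[0.0048,-0.0014,0],[0.0072,-0.0021,0],[0.0096,-0.0028,0],[0.012,-0.0035,0],[0.0144,-0.0042,0],[0.0168,-0.0049,0],[0.0192,-0.0056,0]], "yaw": [0,0,0,0,0,0,0,0]}}

```text
time_s: 3.53
ee_pos: [432.8, -39.9, 34.6]
ee_rot: [179.9, 0.5, -16.3]
force: [-8.6, 2.0, 6.1]
gripper_width: 59.3
gripper_force: 4.4
```

```bash
python3 - <<'E'
from h import *
f=eyes.grab_frame("top"); save(f,"crop2",(180,360,135,285),4)
s=env.state(); print(s["force"],s["ee_pos"])
E
```

```text
[-2.63101921  1.43580167 -0.69434279] [433.89041542 -40.14765484  34.57248106]
```

View pics/crop2.png

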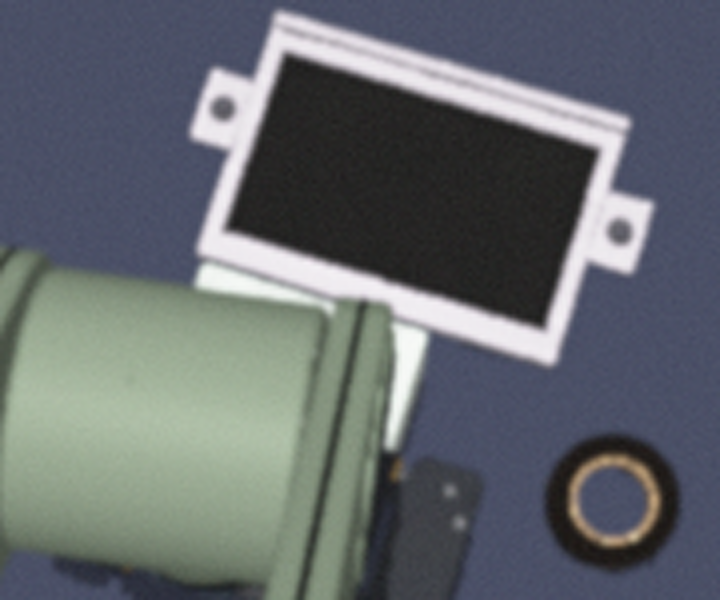

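The block is square to the edge, with its front-top corners at about crop (203,262) and (428,332). That leaves about 17.5 mm of gap, which agrees with the TCP reading. I'll push on to contact.

{"api": "send_rows", "payload": {"grip": [0.3,0.3,0.3,0.3,0.3,0.3,0.3,0.3], "xyz": [[0.0019,-0.0006,0],[0.0038,-0.0011,0],[0.0058,-0.0017,0],[0.0077,-0.0022,0],[0.0096,-0.0028,0],[0.0115,-0.0034,0],[0.0125,-0.0036,0],[0.0135,-0.0039,0]], "yaw": [0,0,0,0,0,0,0,0]}}

```text
time_s: 4.25
ee_pos: [446.8, -43.9, 34.4]
ee_rot: [179.9, 0.4, -16.3]
force: [-8.7, 2.5, 6.6]
gripper_width: 59.2
gripper_force: 4.4
```

{"api": "send_rows", "payload": {"grip": [0.3,0.3,0.3], "xyz": [[0.001,-0.0003,0],[0.0019,-0.0006,0],[0.0024,-0.0007,0]], "yaw": [0,0,0]}}

```text
time_s: 4.5
ee_pos: [449.4, -44.6, 34.4]
ee_rot: [179.9, 0.4, -16.3]
force: [-6.0, 1.3, 2.0]
gripper_width: 59.3
gripper_force: 3.1
```

{"api": "send_rows", "payload": {"grip": [0.3,0.3], "xyz": [[0.0005,-0.00015,0],[0.001,-0.0003,0]], "yaw": [0,0]}}

```text
time_s: 4.67
ee_pos: [449.8, -44.8, 34.5]
ee_rot: [179.9, 0.5, -16.3]
force: [-7.8, 1.5, 5.3]
gripper_width: 59.2
gripper_force: 4.2
```

{"api": "send_rows", "payload": {"grip": [0.3,0.3,0.3], "xyz": [[0.0005,-0.00015,0],[0.001,-0.0003,0],[0.0014,-0.0004,0]], "yaw": [0,0,0]}}

```text
time_s: 4.92
ee_pos: [450.5, -45.0, 34.6]
ee_rot: [179.9, 0.5, -16.3]
force: [-10.8, 3.4, 9.5]
gripper_width: 59.3
gripper_force: 5.6
```

{"api": "send_rows", "payload": {"grip": [0.3,0.3,0.3], "xyz": [[0.0005,-0.00015,0],[0.001,-0.0003,0],[0.0014,-0.0004,0]], "yaw": [0,0,0]}}

```text
time_s: 5.17
ee_pos: [450.6, -45.1, 34.5]
ee_rot: [179.9, 0.7, -16.3]
force: [-12.8, 4.4, 11.1]
gripper_width: 59.3
gripper_force: 7.0
```

{"api": "send_rows", "payload": {"grip": [0.3,0.3,0.3,0.3], "xyz": [[0.0005,-0.00015,0],[0.001,-0.0003,0],[0.0019,-0.0006,0],[0.0019,-0.0006,0]], "yaw": [0,0,0,0]}}

```text
time_s: 5.5
ee_pos: [450.6, -45.2, 34.3]
ee_rot: [179.9, 0.9, -16.3]
force: [-15.4, 5.6, 12.3]
gripper_width: 59.3
gripper_force: 8.6
```

{"api": "send_rows", "payload": {"grip": [0.3,0.3,0.3,0.3,0.3,0.3,0.3,0.3], "xyz": [[-0.005,0.0015,0],[-0.015,0.0044,0],[-0.03,0.0087,0],[-0.05,0.0146,0],[-0.07,0.0204,0.02],[-0.07,0.0204,0.045],[-0.07,0.0204,0.055],[-0.07,0.0204,0.055]], "yaw": [0,0,0,0,0,0,0,0]}}

```text
time_s: 6.17
ee_pos: [390.5, -26.6, 92.4]
ee_rot: [-179.9, -0.4, -16.3]
force: [0.0, -0.4, -0.9]
gripper_width: 59.4
gripper_force: 0.0
```

```bash
python3 - <<'E'
from h import *
f=eyes.grab_frame("top"); a=cv2.resize(f["frame"][150:270,200:340,::-1],None,fx=4,fy=4,interpolation=cv2.INTER_CUBIC)
g=eyes.grab_frame("scene"); b=cv2.resize(g["frame"][170:310,180:370,::-1],None,fx=1.26*2.3,fy=1.26*2.3,interpolation=cv2.INTER_CUBIC)
cv2.imwrite("pics/t3.png",a); cv2.imwrite("pics/s3.png",b); print(a.shape,b.shape,env.state()["ee_pos"])
E
```

```text
(480, 560, 3) (406, 551, 3) [388.66101028 -26.52655856  90.17748846]
```

View pics/t3.png

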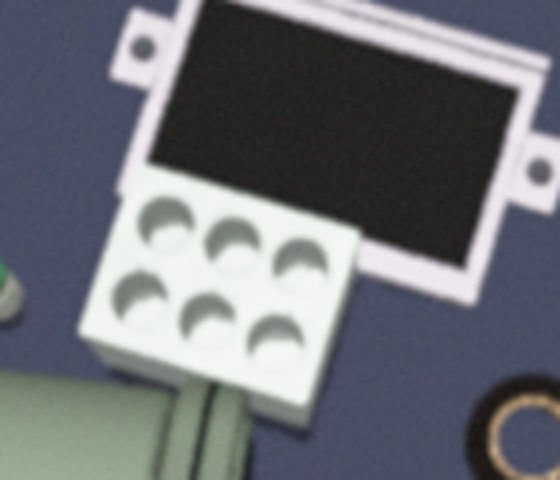

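View pics/s3.png

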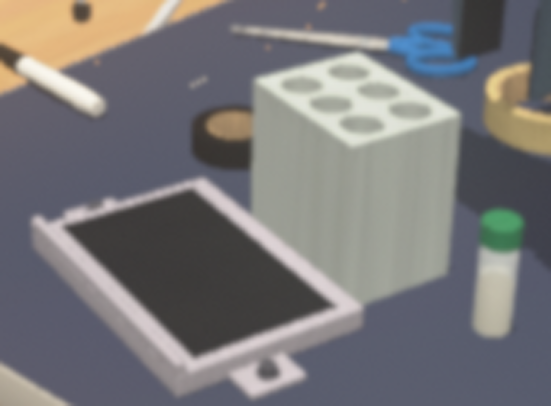

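Block is upright against the edge, with no visible gap in the scene view (crop near (363,300)). The vial and tape haven't moved. I'll measure squareness from the block's side edges.

```bash
python3 - <<'E'
from m import *
f=eyes.grab_frame("top"); S=4
g=cv2.resize(cv2.cvtColor(f["frame"],cv2.COLOR_RGB2GRAY),None,fx=S,fy=S,interpolation=cv2.INTER_CUBIC)
m=((g>190)*255).astype(np.uint8); m[:150*S]=0; m[260*S:]=0; m[:,:205*S]=0; m[:,330*S:]=0
c=(np.vstack([x[:,0] for x in cv2.findContours(m,cv2.RETR_LIST,cv2.CHAIN_APPROX_NONE)[0]])+.5)/S-.5
P=lambda x,y:(200+x/4,150+y/4)
for n,a,b,lo in (("left",(125,185),(82,325),0),("right",(345,290),(312,395),0),("front",(165,174),(345,225),0),("back",(85,336),(175,365),0),("back2",(250,388),(300,403),0)):
    l,k=fitline(c,P(*a),P(*b)); d=np.array([l[1],-l[0]]); 
    p0=np.array(P(*a)); nrm=l[:2]/np.hypot(*l[:2]); p0=p0-nrm*((p0@l[:2]+l[2])/np.hypot(*l[:2]))
    p1=p0+d/np.hypot(*d)*np.sign(d@(np.array(P(*b))-np.array(P(*a))))*30
    A,B=ray(f,*p0,104),ray(f,*p1,104); e=B-A; y=np.degrees(np.arctan2(e[1],e[0]))
    q=(A[:2]-[532.2,-87.4]); print(n,k,round(y%90-90,2),"stand x,y",(q@[.96,-.28]).round(1),(q@[.28,.96]).round(1))
E
```

```text
left 111 -16.34 stand x,y -10.6 66.4
right 84 -16.04 stand x,y -24.8 -30.0
front 143 -16.26 stand x,y 0.2 53.0
back 73 -16.03 stand x,y -74.2 62.7
back2 40 -17.11 stand x,y -74.1 -7.6
```

The block is square to within 0.1–0.2° and flush at 0.2 mm. Now I'll tip it: contact at about 90 mm height, with the fingertip following the arc about the ledge.

{"api": "send_rows", "payload": {"grip": [0.3,0.3,0.3,0.3,0.3,0.3], "xyz": [[0.015,-0.0044,0],[0.03,-0.0087,0],[0.042,-0.0122,0],[0.05,-0.0146,0],[0.055,-0.016,0],[0.058,-0.0169,0]], "yaw": [0,0,0,0,0,0]}}

```text
time_s: 6.82
ee_pos: [446.5, -43.5, 89.4]
ee_rot: [180.0, 0.1, -16.3]
force: [-0.1, 0.3, -0.0]
gripper_width: 59.0
gripper_force: 0.0
```

{"api": "send_rows", "payload": {"grip": [0.3,0.3,0.3,0.3,0.3,0.3,0.3,0.3], "xyz": [[0.0019,-0.0006,0],[0.0038,-0.0011,0],[0.0058,-0.0017,0.001],[0.0077,-0.0022,0.003],[0.0096,-0.0028,0.005],[0.0115,-0.0034,0.007],[0.0134,-0.0039,0.0085],[0.0154,-0.0045,0.01]], "yaw": [0,0,0,0,0,0,0,0]}}

```text
time_s: 7.48
ee_pos: [461.3, -47.8, 100.1]
ee_rot: [180.0, 0.1, -16.3]
force: [-3.8, 0.4, -0.6]
gripper_width: 59.2
gripper_force: 1.8
```

Force of about 4 N matches the block tipping. Continuing along the arc.

{"api": "send_rows", "payload": {"grip": [0.3,0.3,0.3,0.3,0.3,0.3,0.3,0.3], "xyz": [[0.0024,-0.0007,0.0015],[0.0048,-0.0014,0.003],[0.0072,-0.0021,0.0045],[0.0096,-0.0028,0.006],[0.012,-0.0035,0.007],[0.0144,-0.0042,0.008],[0.0168,-0.0049,0.009],[0.0192,-0.0056,0.01]], "yaw": [0,0,0,0,0,0,0,0]}}

```text
time_s: 8.15
ee_pos: [481.5, -53.6, 110.8]
ee_rot: [-180.0, -0.1, -16.3]
force: [-5.4, 0.8, 6.5]
gripper_width: 59.4
gripper_force: 3.5
```

{"api": "send_rows", "payload": {"grip": [0.3,0.3,0.3,0.3,0.3,0.3,0.3,0.3], "xyz": [[0.0024,-0.0007,0.001],[0.0048,-0.0014,0.002],[0.0072,-0.0021,0.003],[0.0096,-0.0028,0.0038],[0.012,-0.0035,0.0045],[0.0144,-0.0042,0.005],[0.0168,-0.0049,0.0055],[0.0192,-0.0056,0.006]], "yaw": [0,0,0,0,0,0,0,0]}}

```text
time_s: 8.82
ee_pos: [500.8, -59.2, 116.2]
ee_rot: [-180.0, -0.1, -16.3]
force: [-2.2, 0.4, 3.6]
gripper_width: 59.4
gripper_force: 1.9
```

```bash
python3 - <<'E'
from h import *
g=eyes.grab_frame("scene"); save(g,"s4",(170,390,130,320),2.5); print(env.state()["force"])
E
```

```text
[-1.18065769 -0.18220879  3.67385045]
```

View pics/s4.png

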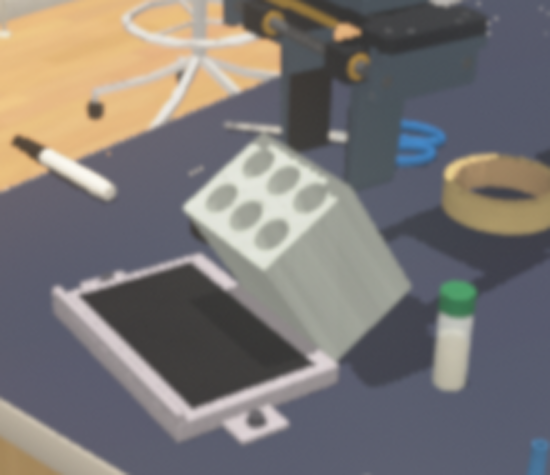

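The block is tilted about 32° over the ledge and still square, with the vial clear at (455,340). I'll continue slowly through the balance point.

{"api": "send_rows", "payload": {"grip": [0.3,0.3,0.3,0.3,0.3,0.3,0.3,0.3], "xyz": [[0.0019,-0.0006,0.0005],[0.0038,-0.0011,0.001],[0.0058,-0.0017,0.0015],[0.0077,-0.0022,0.002],[0.0096,-0.0028,0.002],[0.0115,-0.0034,0.002],[0.0134,-0.0039,0.002],[0.0154,-0.0045,0.002]], "yaw": [0,0,0,0,0,0,0,0]}}

```text
time_s: 9.53
ee_pos: [515.7, -63.6, 117.8]
ee_rot: [180.0, -0.0, -16.3]
force: [0.3, -0.1, -0.7]
gripper_width: 59.5
gripper_force: 0.3
```

{"api": "send_rows", "payload": {"grip": [0.3,0.3,0.3,0.3,0.3,0.3,0.3,0.3], "xyz": [[0.0015,-0.0004,0],[0.003,-0.0009,0],[0.0045,-0.0013,0],[0.006,-0.0017,0],[0.0075,-0.0022,0],[0.009,-0.0026,0],[0.0105,-0.0031,0],[0.012,-0.0035,0]], "yaw": [0,0,0,0,0,0,0,0]}}

```text
time_s: 10.2
ee_pos: [527.7, -67.1, 118.0]
ee_rot: [180.0, -0.0, -16.3]
force: [0.0, 1.2, -0.7]
gripper_width: 59.4
gripper_force: 0.1
```

```bash
python3 - <<'E'
from h import *
g=eyes.grab_frame("scene"); save(g,"s5",(170,390,130,320),2.5); print(env.state()["force"])
E
```

```text
[-0.18003396 -0.39517772  0.3078847 ]
```

View pics/s5.png

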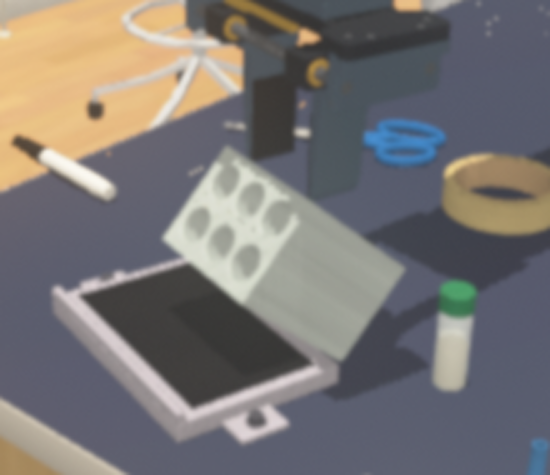

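It's past balance at roughly 50–55° and the fingertips carry no load. A few more rows will let it go down.

{"api": "send_rows", "payload": {"grip": [0.3,0.3,0.3,0.3,0.3,0.3], "xyz": [[0.0024,-0.0007,0],[0.0048,-0.0014,0],[0.0072,-0.0021,0],[0.0096,-0.0028,0],[0.0096,-0.0028,0],[0.0096,-0.0028,0]], "yaw": [0,0,0,0,0,0]}}

```text
time_s: 10.75
ee_pos: [537.2, -69.9, 117.9]
ee_rot: [180.0, 0.0, -16.3]
force: [0.5, -0.5, -0.3]
gripper_width: 59.4
gripper_force: 0.0
```

{"api": "send_rows", "payload": {"grip": [0.3,0.3,0.3,0.3,0.3,0.3,0.3,0.3], "xyz": [[0,0,0.015],[0,0,0.04],[-0.02,0,0.07],[-0.05,0,0.09],[-0.08,0,0.1],[-0.11,0,0.1],[-0.14,0,0.1],[-0.16,0,0.1]], "yaw": [0,0,0,0,0,0,0,0]}}

```text
time_s: 11.42
ee_pos: [374.1, -69.5, 218.1]
ee_rot: [180.0, 0.0, -16.3]
force: [-0.1, 0.0, -0.4]
gripper_width: 59.0
gripper_force: 0.0
```

```bash
python3 - <<'E'
from h import *
g=eyes.grab_frame("scene"); t=eyes.grab_frame("top")
a=cv2.resize(g["frame"][150:320,180:370,::-1],(390,349)); b=cv2.resize(t["frame"][130:290,185:360,::-1],(390,357))[:349]
cv2.imwrite("pics/st6.png",np.hstack([a,b])); s=env.state(); print(s["force"],s["ee_pos"])
E
```

```text
[ 0.51850323 -0.18990929 -0.6289875 ] [373.9868633  -69.52864183 218.1407844 ]
```

View pics/st6.png

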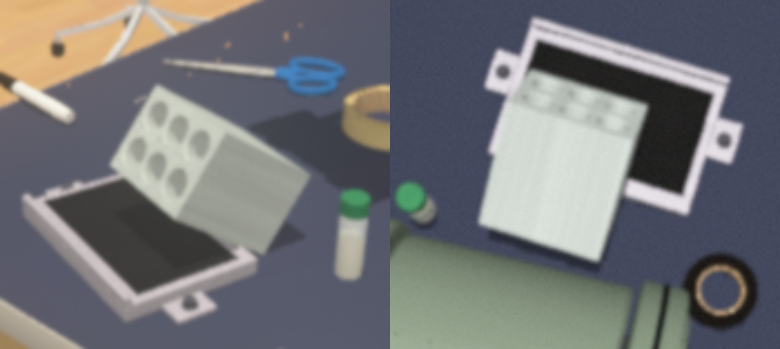

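The block has come to rest leaning. Its lower edge seems to have slid back onto the bench while its face leans on the ledge. Before pushing again, I'll measure the pose by casting scene rays onto the block's +y side plane.

```bash
cat > side.py <<'E'
from h import *
O=np.array([532.2,-87.4,0]);X=np.array([.96,-.28,0]);Y=np.array([.28,.96,0])
def onplane(f,u,v,y):
    P=np.array(f["pose"]); d=P[:3,:3]@[(u-f["cx"])/f["fx"],(v-f["cy"])/f["fy"],1]
    p=P[:3,3]+d*((y-(P[:3,3]-O)@Y)/(d@Y)); return np.array([(p-O)@X,p[2]])
E
python3 - <<'E'
from side import *
f=eyes.grab_frame("scene")
g=cv2.cvtColor(f["frame"],cv2.COLOR_RGB2GRAY).astype(int)
k=dict(topback=(288,214.8),botback=(330,236.7),botfront=(308,273),topfront=(266,255.7))
W={n:onplane(f,*p,66.4) for n,p in k.items()}
for n,w in W.items(): print(n,w.round(1))
for a,b in (("botback","topback"),("botfront","topfront"),("botfront","botback")):
    d=W[b]-W[a]; print(a,b,np.hypot(*d).round(1),np.degrees(np.arctan2(d[1],d[0])).round(1))
E
```

```text
topback [ 27.5 123.1]
botback [-57.7  60.4]
botfront [-16.7   4.8]
topfront [65.2 64.4]
botback topback 105.7 36.3
botfront topfront 101.4 36.0
botfront botback 69.1 126.3
```

It leans at 54°, with its bottom edge on the bench and its face on the ledge, close to balance. My tip had risen past its top edge. I'll push again lower on the back face, at z about 110.

{"api": "send_rows", "payload": {"grip": [0.3,0.3,0.3,0.3,0.3,0.3,0.3,0.3], "xyz": [[0.02,0.002,-0.01],[0.05,0.004,-0.03],[0.08,0.006,-0.055],[0.105,0.008,-0.08],[0.12,0.01,-0.1],[0.125,0.011,-0.107],[0.125,0.011,-0.107],[0.13,0.0096,-0.107]], "yaw": [0,0,0,0,0,0,0,0]}}

```text
time_s: 12.23
ee_pos: [506.4, -60.0, 110.9]
ee_rot: [180.0, 0.1, -16.3]
force: [0.1, -0.3, -0.2]
gripper_width: 59.4
gripper_force: 0.0
```

{"api": "send_rows", "payload": {"grip": [0.3,0.3,0.3,0.3,0.3,0.3,0.3,0.3], "xyz": [[0.0029,-0.0008,0],[0.0058,-0.0017,0],[0.0086,-0.0025,0],[0.0115,-0.0034,0],[0.0144,-0.0042,0],[0.0173,-0.005,0],[0.0202,-0.0059,0],[0.023,-0.0067,0]], "yaw": [0,0,0,0,0,0,0,0]}}

```text
time_s: 12.9
ee_pos: [530.3, -67.0, 111.0]
ee_rot: [180.0, 0.0, -16.3]
force: [-0.4, -0.5, 1.1]
gripper_width: 59.2
gripper_force: 0.3
```

{"api": "send_rows", "payload": {"grip": [0.3,0.3,0.3,0.3], "xyz": [[0.0024,-0.0007,0],[0.0048,-0.0014,0],[0.0072,-0.0021,0],[0.0096,-0.0028,0]], "yaw": [0,0,0,0]}}

```text
time_s: 13.23
ee_pos: [539.9, -69.8, 110.9]
ee_rot: [180.0, 0.0, -16.3]
force: [-0.1, -0.6, -0.0]
gripper_width: 59.4
gripper_force: 0.0
```

```bash
python3 - <<'E'
from side import *
f=eyes.grab_frame("scene"); g=cv2.cvtColor(f["frame"],cv2.COLOR_RGB2HSV)
m=((g[...,2]>120)&(g[...,1]<40)).astype(np.uint8); m[:,:200]=0; m[:,345:]=0; m[:150]=0; m[300:]=0
n,l,s,c=cv2.connectedComponentsWithStats(m); i=1+s[1:,4].argmax()
q=cv2.approxPolyDP(max(cv2.findContours((l==i).astype(np.uint8),0,1)[0],key=len),4,True)[:,0]
print(s[i],q.tolist())
for b in (-20,0,10):
    print("lying, bottom at",b,{(x,y,z):proj(f,O+X*x+Y*y+[0,0,z]).round().tolist() for x in(b,b+104) for y in(-29.6,66.4) for z in(14,88)})
E
```

```text
[ 200  194  130  106 6329] [[251, 194], [230, 236], [200, 244], [200, 264], [233, 299], [269, 299], [271, 294], [286, 299], [280, 292], [304, 282], [300, 271], [310, 271], [329, 233], [303, 214], [287, 217], [284, 206]]
lying, bottom at -20 {(-20, -29.6, 14): [277.0, 242.0], (-20, -29.6, 88): [278.0, 204.0], (-20, 66.4, 14): [310.0, 268.0], (-20, 66.4, 88): [312.0, 228.0], (84, -29.6, 14): [225.0, 259.0], (84, -29.6, 88): [224.0, 219.0], (84, 66.4, 14): [255.0, 287.0], (84, 66.4, 88): [255.0, 245.0]}
lying, bottom at 0 {(0, -29.6, 14): [267.0, 245.0], (0, -29.6, 88): [268.0, 207.0], (0, 66.4, 14): [300.0, 271.0], (0, 66.4, 88): [302.0, 231.0], (104, -29.6, 14): [214.0, 262.0], (104, -29.6, 88): [212.0, 222.0], (104, 66.4, 14): [244.0, 292.0], (104, 66.4, 88): [243.0, 249.0]}
lying, bottom at 10 {(10, -29.6, 14): [263.0, 247.0], (10, -29.6, 88): [263.0, 208.0], (10, 66.4, 14): [295.0, 273.0], (10, 66.4, 88): [297.0, 232.0], (114, -29.6, 14): [209.0, 264.0], (114, -29.6, 88): [207.0, 224.0], (114, 66.4, 14): [238.0, 294.0], (114, 66.4, 88): [237.0, 251.0]}
```

It's still leaning, and from the geometry I see why. Below about 68° of tilt the face slides back down the ledge until its bottom edge wedges on the bench. With the wells making the block bottom-heavy, that wedged lean is stable. The remedy is to go behind it and push horizontally on the raised bottom-back edge (x≈-58, z≈60). That both turns it forward over the ledge and stops it sliding back.

{"api": "send_rows", "payload": {"grip": [0.3,0.3,0.3,0.3,0.3,0.3,0.3,0.3], "xyz": [[-0.008,0.0023,0.01],[-0.03,0.0088,0.02],[-0.06,0.0175,0.02],[-0.09,0.0262,0.01],[-0.108,0.0315,-0.015],[-0.113,0.033,-0.045],[-0.113,0.033,-0.073],[-0.113,0.033,-0.076]], "yaw": [0,0,0,0,0,0,0,0]}}

```text
time_s: 13.95
ee_pos: [422.6, -36.1, 32.6]
ee_rot: [179.9, 0.4, -16.3]
force: [-0.9, -0.4, -0.5]
gripper_width: 59.0
gripper_force: 0.0
```

{"api": "send_rows", "payload": {"grip": [0.3,0.3,0.3,0.3,0.3,0.3,0.3,0.3], "xyz": [[0.005,-0.0015,0],[0.011,-0.0032,0],[0.017,-0.005,0],[0.022,-0.0064,0],[0.026,-0.0076,0],[0.03,-0.0088,0],[0.0325,-0.0095,0],[0.035,-0.0102,0]], "yaw": [0,0,0,0,0,0,0,0]}}

```text
time_s: 14.62
ee_pos: [462.0, -47.1, 35.1]
ee_rot: [180.0, -0.0, -16.3]
force: [-0.2, -0.1, -0.1]
gripper_width: 59.2
gripper_force: 0.0
```

{"api": "send_rows", "payload": {"grip": [0.3,0.3,0.3,0.3], "xyz": [[0.0024,-0.0007,0],[0.0048,-0.0014,0],[0.0072,-0.0021,0],[0.0096,-0.0028,0]], "yaw": [0,0,0,0]}}

```text
time_s: 14.95
ee_pos: [471.4, -49.8, 34.9]
ee_rot: [180.0, 0.0, -16.3]
force: [-0.0, -1.0, 0.3]
gripper_width: 59.4
gripper_force: 0.0
```

{"api": "send_rows", "payload": {"grip": [0.3,0.3,0.3,0.3], "xyz": [[0.0019,-0.0006,0],[0.0038,-0.0011,0],[0.0058,-0.0017,0],[0.0077,-0.0022,0]], "yaw": [0,0,0,0]}}

```text
time_s: 15.28
ee_pos: [479.2, -52.0, 35.0]
ee_rot: [180.0, 0.0, -16.3]
force: [0.6, 0.6, -0.4]
gripper_width: 59.1
gripper_force: 0.0
```

{"api": "send_rows", "payload": {"grip": [0.3,0.3,0.3,0.3], "xyz": [[0.0019,-0.0006,0],[0.0038,-0.0011,0],[0.0058,-0.0017,0],[0.0077,-0.0022,0]], "yaw": [0,0,0,0]}}

```text
time_s: 15.62
ee_pos: [486.9, -54.2, 35.0]
ee_rot: [180.0, 0.0, -16.3]
force: [-0.4, -0.1, -0.4]
gripper_width: 59.2
gripper_force: 0.0
```

```bash
cat > chk.py <<'E'
from side import *
f=eyes.grab_frame("scene"); g=cv2.cvtColor(f["frame"],cv2.COLOR_RGB2HSV)
m=((g[...,2]>120)&(g[...,1]<40)).astype(np.uint8); m[:,:200]=0; m[:,345:]=0; m[:150]=0; m[300:]=0
n,l,s,c=cv2.connectedComponentsWithStats(m); i=1+s[1:,4].argmax()
q=cv2.approxPolyDP(max(cv2.findContours((l==i).astype(np.uint8),0,1)[0],key=len),3,True)[:,0]
print(q.tolist()); print([(p.tolist(),onplane(f,*p,66.4).round(0).tolist()) for p in q if p[0]>290])
print(env.state()["force"])
E
python3 chk.py
```

```text
[[312, 226], [276, 202], [227, 215], [224, 237], [201, 243], [200, 263], [234, 299], [269, 299], [271, 293], [275, 299], [285, 299], [281, 291], [304, 282], [305, 275], [299, 270], [310, 263]]
[([312, 226], [-19.0, 91.0]), ([304, 282], [-10.0, -10.0]), ([305, 275], [-11.0, 3.0]), ([299, 270], [2.0, 17.0]), ([310, 263], [-20.0, 23.0])]
[ 0.56058139 -0.2372032   0.89600183]
```

The corner positions now match the block lying flat with its bottom face at about -20 mm (the overhang) and its top at 88–91 mm. The fingers are 16 mm clear of it. I'll retreat and check with the last picture.

{"api": "send_rows", "payload": {"grip": [0.3,0.3,0.3,0.3,0.3,0.3,0.3,0.3], "xyz": [[-0.01,0.003,0],[-0.03,0.009,0],[-0.06,0.017,0.01],[-0.08,0.02,0.04],[-0.1,0.0,0.08],[-0.11,-0.03,0.12],[-0.12,-0.065,0.15],[-0.13,-0.1,0.17]], "yaw": [0,0,0,0,0,0,0,0]}}

```text
time_s: 16.33
ee_pos: [360.4, -137.3, 195.6]
ee_rot: [-180.0, -0.1, -16.2]
force: [0.7, -0.3, 0.4]
gripper_width: 59.1
gripper_force: 0.0
```

{"api": "send_rows", "payload": {"grip": [0.3,0.3,0.3,0.3,0.3,0.3,0.3,0.3], "xyz": [[0,-0.035,0],[-0.005,-0.07,0],[-0.01,-0.105,0],[-0.02,-0.14,0],[-0.03,-0.175,0],[-0.04,-0.21,0],[-0.045,-0.23,0],[-0.045,-0.23,0]], "yaw": [0,0,0,0,0,0,0,0]}}

```text
time_s: 17.0
ee_pos: [315.1, -370.3, 192.9]
ee_rot: [179.9, 0.0, -16.5]
force: [-0.2, 0.0, 0.4]
gripper_width: 59.3
gripper_force: 0.0
```

```bash
python3 - <<'E'
from h import *
g=eyes.grab_frame("scene"); t=eyes.grab_frame("top")
a=cv2.resize(g["frame"][150:320,180:370,::-1],(390,349)); b=cv2.resize(t["frame"][130:290,185:360,::-1],(390,357))[:349]
cv2.imwrite("pics/st7.png",np.hstack([a,b]))
E
python3 chk.py
```

```text
[[312, 225], [279, 202], [225, 216], [225, 236], [202, 242], [200, 263], [234, 299], [269, 299], [271, 293], [275, 299], [285, 299], [280, 292], [302, 283], [305, 275], [299, 270], [310, 265]]
[([312, 225], [-19.0, 93.0]), ([302, 283], [-6.0, -11.0]), ([305, 275], [-11.0, 3.0]), ([299, 270], [2.0, 17.0]), ([310, 265], [-20.0, 19.0])]
[-1.11978378 -0.01315593  0.08056076]
```

View pics/st7.png

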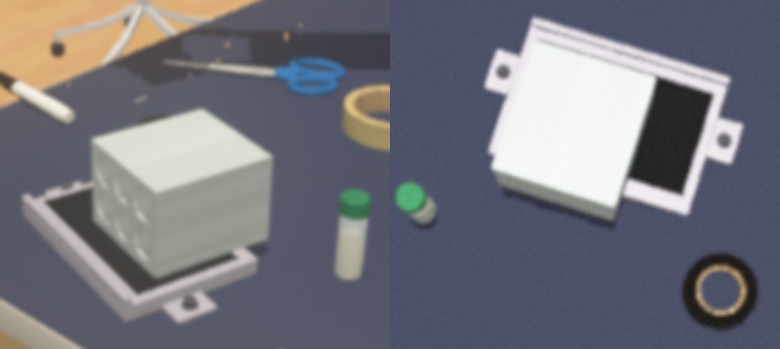

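The block lies flat on the deck, with its top at about (180,150) in the scene half of the image and its wells facing the back lip. It's square to the stand and overhangs the front edge by about 20 mm. The vial at (352,235) and the tape at (720,290) are where they were.

```bash
python3 -c "
from workcell import env
print(env.job_done())"
```

```text
the job is handed in; nothing more can be done
None
```

The heating block lies flat and square on the stand with its wells facing away from the front edge, overhanging that edge by about 20 mm; it stuck in a lean midway and needed a second push. The vial and tape roll are where they were, and I handed the job in at about 17 s.

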